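# Pack the hanging tape roll into the kit case

## Robot

A 6-joint arm with a two-finger parallel gripper is mounted at the origin on a cart in front of the work surface, level with it; the furniture and walls round the work are solid. World frame = base frame: x ahead of the robot, y to its left, z up, the work surface at z = 0. Lengths are in m, angles in rad, forces in N, time in s.
With the tool pointing down it reaches from about 0.35 to 0.85 m from the base axis. Payload 8.1 kg.
Tool frame: the origin (TCP) lies on the centre line of the jaws, within the pads' length; the fingertips stand 17 mm ahead of it and the grasp point (between the pads) lies 2 mm behind it; z points along the fingers, y is the line along which they close (so a half turn about z gives the same grasp; the last joint's range is limited). The gripper opens to 93 mm and grips with 3 to 60 N. Pads are 15 mm wide; open, the fingers measure 128 mm over their backs; the gripper's body (75 mm by 188 mm) begins 65 mm behind the grasp point.
Start: joints at [1.147, 0.13, 1.488, -0, 1.523, -0.085], TCP at [0.199, 0.566, 0.236] pointing down, gripper open.
Joint ranges: [-2.96, 2.96], [-0.89, 2.26], [0.02, 2.5], [-1.34, 4.48], [0, 2.73], [-2.66, 2.66]. Speed limits (rad/s): [2.39, 2.39, 2.79, 3.14, 3.14, 3.14].

## Interface

Orientations are given as a rotation vector (axis times angle).
In Python, from plant import telemetry, viewer, order gives the robot as it stands.
- The arm moves only by the tool send_rows, never from a script. Its argument "plan" is a list that holds one entry, the list of rows, each a list of 5 numbers: the closure, from -1 (fully open) to 1 (shut), then the shift along the world's x, y, z normalised to -1 to 1, where 1 is 0.2 m, then the turn about the world's z normalised to -1 to 1, where 1 is 60 degrees. A call has 1 to 20 rows; each row is the pose to reach, as a shift and turn from the pose commanded when the call began; what a row does not reach only later rows make up. A row lasts 1/12 s, in which the tool goes at most 41.7 mm and 7.16 degrees, less where a joint would pass 70% of its speed; a pose out of reach is approached as far as the arm can. A call with a number of a shift or a turn outside -1 to 1 is refused whole. A call with a gripper value outside its range is refused whole. The fingers move at their own pace and stop on an object; "force" is the grip in N (left out, the last holds). Time passes only in rows, so rows that repeat a pose let the fingers close. It gives the time, the measured TCP pose, the force, the opening and the grip force at its end, in the units of the state.
- telemetry.read_state(): the state, without advancing time (a new reading comes with each control period).
- viewer.read_camera(name): name is "scene" or "top" or "wrist"; returns (picture, depth): 480x640x3 uint8, blue, green, red; 480x640 float32, m along the optical axis (not along the pixel's ray), 0 where there is no reading.
- viewer.calibration(name): a dict with "camera_matrix" (3x3 intrinsics, pixels), "extrinsics" (4x4, takes a point from camera to world coordinates); the wrist camera has in their place "hand_eye" (4x4, takes a point from camera to tool coordinates, whose origin is the TCP and whose axes are the flange's). Camera axes: x right, y up, looking along -z (the intrinsics and any distortion apply to the point x, -y, -z); pixel columns grow to the right and rows downward; lengths in m; the calibration is good to about 2 mm. A picture is of the moment at which its call begins: read the wrist's pose just before it. calibration takes no time and is no camera call.
- order.close_job(): hands the job in; it is judged then, once.
The state is a dict: "t": time; "q": joint angles; "dq": joint speeds; "joint_torque": joint torques, N m; "tool_pos": TCP position; "orientation": TCP orientation; "force": force on the tool from outside, world axes, zero at the start; "wrist_torque": the same for the moment, N m; "opening": finger opening in m; "gripper_force": force on a finger pad.
Only numpy, scipy, OpenCV 4.12 (cv2) and the standard library are available. Lean on these libraries where they do the work, as an engineer would, in place of code of your own. Each camera call takes 0.05 s, during which the arm holds its last target. There are 200 camera calls.

## Task

First lift the kit case's lid open until it rests back on its stop by itself. Then lift the large thin tape roll up and off the hook under the little shelf, and stand it upright on its rim in the narrow slot in the middle of the case, fully home between the chocks on its floor, then let go. Do not drop the roll on the bench, and leave the loose things round about where they are.

Things in the scene. Friction and masses are not known exactly. Their poses are not given: they have to be found in the camera images.
- roll: Large thin tape roll (a ring), 92 mm outer and about 80 mm inner diameter, 12 mm thick, 60 g. Origin at the middle of one flat side; its z axis is the axis of the ring's hole and points from that side to the other. It hangs with its hole over the hook, its plane upright (z axis level), below the riser's board.
- roll_center (a point): Centre of the tape roll's hole, halfway through its thickness. The rim's tape is 6 mm deep radially: it lies 40 to 46 mm from this point.
- riser: Fixed small shelf on one side panel. Origin on the bench below the hanging roll; base plate 150 x 120 x 8 mm. Side panel at local y -58 to -66 mm, x 9 to 71 mm, from the base up to the board. The roll's plane is the local xz plane; as it hangs, its centre is about 124 mm above the bench. The robot's side (-x) is open.
- board_edge (a point): Middle of the lower front edge of the riser's wooden board, 210 mm above the bench. The board is 12 mm thick and covers riser-local x -24 to 84 mm, y -73 to 57 mm: it reaches over the roll, which cannot be reached from straight above but from the front with the tool tilted.
- hook_saddle (a point): Top of the level part of the hook, 164 mm above the bench, on which the roll hangs by the inner top of its hole. The hook is an 8 mm thick rod that comes from the panel along riser-local +y.
- hook_tip (a point): End of the hook, bent up: its highest point is 14 mm above the level part, and it ends 26 mm along riser-local +y from the saddle. Raise the roll at least 18 mm (there is room for 35 mm), then move it out along riser-local +y past this end.
- kit_case: Fixed grey plastic case, origin at the centre of its underside, 118 (x) x 124 (y) mm, lower part 44 mm high with 4 mm walls and a 5 mm floor; with its lid shut 104 mm high. Front faces -x, hinge along the back rim. The inside is 110 mm long in x.
- slot (a point): Middle of the slot's bottom, on the case floor (5 mm above the bench). The slot runs along the case's x axis between two black dividers, 56 mm long, 36 mm high, 4 mm thick, with 15 mm between them (local y -7.5 to 7.5 mm). Two rubber chocks on its floor, 8.5 mm high at x +-26 to 36 mm, keep the roll from rolling: fully home its centre is about 46 mm above this point, its axis along the case's y.
- lid (a joint): Hinge of the case's deep lid, 0 shut, 1.83 rad (105 degrees) fully open on its stop, where it rests by its own weight; below about 1.1 rad it falls shut.
- lid_hinge (a point): Middle of the lid's hinge line, which runs along the case's y axis, 59 mm behind the case's centre and 44 mm above the bench. The lid turns from the front up and over to the back.
- lid_handle (a point): Grip point on the lid's handle, an upright block on the lid's top at its front edge, 28 mm wide along y, 12 mm along x, standing 33 mm above the lid's top; the point is 23 mm above the lid's top, 10 mm below the handle's top, and moves with the lid. Seen from the hinge, with the lid shut, it lies 110 mm forward (-x) and 83 mm up.
- flux_bottle_a: Bystander: dropper bottle, 35 mm round, 94 mm tall, standing; origin at the middle of its underside.
- cutters: Bystander: side cutters lying flat, 41 x 122 x 11 mm.
- green_tape: Bystander: small thick tape roll lying flat, 54 mm across, 18 mm high.
- solder_spool: Bystander: solder spool, 77 x 52 x 36 mm.
- tip_cleaner: Bystander: tip cleaner, 45 mm round, 61 mm tall.
There are look-alikes about, which are no part of the job. Of the things that look like the roll, the smallest one is meant.

How it is judged:
On the way, in this order (a step that is already met when the one before it is completed fails the run):
1. the lid is open on its stop (value of joint lid above 1.72 rad), for 0.2 s.
2. the roll is held in the fingers, off the hook and out to its side, with the lid still open (contact force between roll and the fingers above 1 N and contact force between roll and riser below 0.05 N and distance between roll_center and hook_saddle above 0.065 m and height (world z) of roll_center above 0.09 m and value of joint lid above 1.72 rad), for 0.2 s.
At the end, for the whole second after the job is handed in: The lid rests open on its stop (joint above 1.72 rad); the roll stands released and at rest in the slot: its centre within 12 mm of the slot's middle along the case's x and 6 mm along y, 40 to 50 mm above the slot's bottom (46 when fully home), its axis within 0.15 rad of the case's y axis (x of roll_center in the frame of slot between -0.012 and 0.012 m and y of roll_center in the frame of slot between -0.006 and 0.006 m and z of roll_center in the frame of slot between 0.04 and 0.05 m and angle between the z axis of roll and the y axis of kit_case, either way round below 0.15 rad and value of joint lid above 1.72 rad and linear speed of roll below 0.02 m/s and contact force between roll and the fingers below 0.05 N); the robot touches nothing.
It fails at once if the roll is dropped or laid flat (its centre below 30 mm) (height (world z) of roll_center below 0.03 m).
It fails at once if the dropper bottle or the tip cleaner is moved more than 30 mm (distance of any of flux_bottle_a, tip_cleaner from where it was at the start of the episode above 0.03 m).
It also fails if it takes over 61 s, if anything falls off the work surface, if the arm or the gripper's body presses on something with over 40 N, if the wrist force passes 120 N, or if a joint passes its speed limit or range.

## Working session

There is one attempt and no reset: what is moved stays moved. The work goes in short steps, Python scripts to look and compute and a tool call to move; the robot and the scene stay as the last step left them, time stands still between calls to the robot, and variables do not carry over. Pictures are saved under pics/ and viewed, at most 10 in all, crops included, and the job is handed in when it is done.

Besides the shell and the picture viewer there is one more tool, called after "Request:" as name(argument=value, ...) on one line, values as JSON. send_rows: Moves the arm, as the interface text tells. Scaled input: -1 to 1 covers 0.2 m each way for a shift and 60 degrees each way for a turn. Its arguments: {"type":"object","properties":{"plan":{"type":"array"},"force":{"type":"number"}},"required":["plan"]}

```bash
ls; mkdir -p pics; cat > h.py <<'E'
import numpy as np, cv2
from plant import telemetry, viewer, order
def grab(n,f):
    s=telemetry.read_state(); p,d=viewer.read_camera(n); np.savez(f'{f}.npz',p=p,d=d,tp=s['tool_pos'],to=s['orientation']); cv2.imwrite(f'pics/{f}.png',p); return p,d
def cam(n,f=None):
    c=viewer.calibration(n); K=np.array(c['camera_matrix'])
    if n=='wrist':
        z=np.load(f'{f}.npz'); T=np.eye(4); T[:3,:3]=cv2.Rodrigues(z['to'])[0]; T[:3,3]=z['tp']; return K,T@np.array(c['hand_eye']),c
    return K,np.array(c['extrinsics']),c
def pts(n,f):
    "world point per pixel from depth"
    z=np.load(f'{f}.npz'); d=z['d']; K,T,c=cam(n,f); v,u=np.mgrid[:480,:640]
    X=np.stack([(u-K[0,2])/K[0,0]*d,-(v-K[1,2])/K[1,1]*d,-d],-1)
    return z['p'],d,X@T[:3,:3].T+T[:3,3]
E
python3 - <<'E'
from h import *
print(telemetry.read_state())
for n in('scene','top'):
    grab(n,n+'0'); print(n,viewer.calibration(n))
print(viewer.calibration('wrist'))
E
```

```text
pics
{'t': 0.0, 'q': array([ 1.14659145e+00,  1.31165052e-01,  1.48927229e+00, -2.51491060e-05,
        1.52299970e+00, -8.53998882e-02]), 'dq': array([-2.93354609e-04,  6.93062842e-04,  7.27466636e-05,  2.55728292e-04,
        9.98108063e-04,  1.03507085e-03]), 'joint_torque': array([ 1.13294365e-03, -5.59808886e+01, -4.91770577e+01,  7.70219578e-02,
        3.50658351e-02, -1.61876078e-04]), 'tool_pos': array([0.19918087, 0.5654028 , 0.23458894]), 'orientation': array([-5.29575480e-01, -3.09618770e+00,  2.81317161e-03]), 'force': array([-0.07569235, -0.72964312,  0.42859016]), 'wrist_torque': array([-0.00640131,  0.01292649, -0.02420812]), 'gripper_force': 0.0, 'opening': 0.09268143421455204}
scene {'camera_matrix': array([[533.81621503,   0.        , 325.53203496],
       [  0.        , 533.81621503, 240.47701784],
       [  0.        ,   0.        ,   1.        ]]), 'extrinsics': array([[ 0.67942963,  0.42300194, -0.5995371 , -0.41201903],
       [-0.73348638,  0.37004568, -0.57014377, -0.98578764],
       [-0.01931581,  0.82712487,  0.56168616,  1.04119391],
       [ 0.        ,
[... 306 characters left out ...]
99983892, -0.01599967,  0.00813309, -0.03979062],
       [ 0.00488209,  0.19361611,  0.98106522,  1.851442  ],
       [ 0.        ,  0.        ,  0.        ,  1.        ]])}
{'camera_matrix': array([[426.17826618,   0.        , 314.61795349],
       [  0.        , 426.17826618, 242.29620646],
       [  0.        ,   0.        ,   1.        ]]), 'hand_eye': array([[-1.38436767e-03,  9.69434185e-01,  2.45347601e-01,
         6.73649317e-02],
       [ 9.99998993e-01,  1.26554664e-03,  6.41954905e-04,
         6.72372430e-04],
       [ 3.11834197e-04,  2.45348243e-01, -9.69434960e-01,
        -1.49559115e-01],
       [ 0.00000000e+00,  0.00000000e+00,  0.00000000e+00,
         1.00000000e+00]])}
```

View pics/scene0.png

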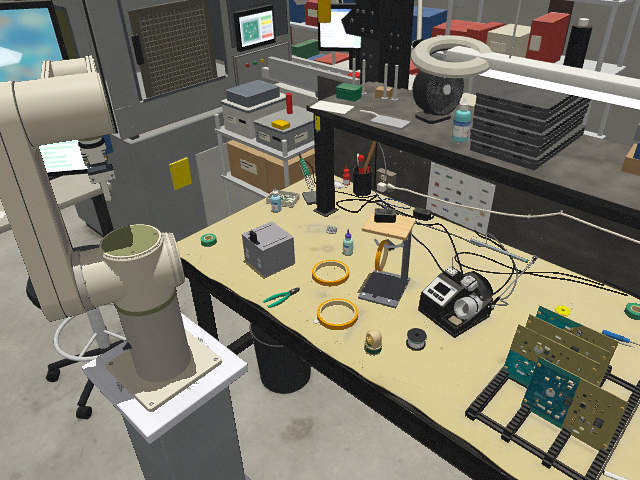

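View pics/top0.png

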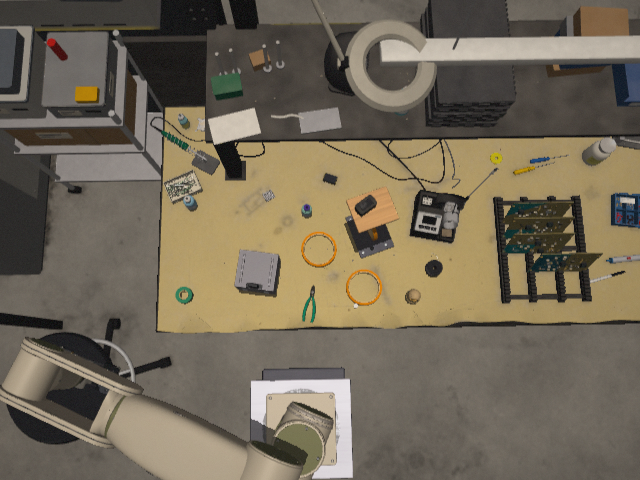

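The scene view shows the case at (268,248), the riser at (388,262) and the roll hanging at (381,254). The top view shows the case at (257,272), the riser board at (372,210), and two larger look-alike rings lying flat at (318,249) and (364,288). The tool can only yaw. It can still pinch the roll's upper front rim from straight above, with the gripper body above the board. Next I take rough positions.

```bash
python3 - <<'E'
from h import *
def mask(p,lo,hi): return cv2.inRange(cv2.cvtColor(p,cv2.COLOR_BGR2HSV),lo,hi)>0
for n in('top','scene'):
    p,d,P=pts(n,n+'0'); z=P[...,2]
    box=(slice(180,310),slice(225,410)) if n=='top' else (slice(210,310),slice(230,430))
    B=np.zeros(d.shape,bool); B[box]=1
    # points clustered by height
    hsv=cv2.cvtColor(p,cv2.COLOR_BGR2HSV)
    for name,m in dict(board=B&(z>.205)&(z<.235),lidtop=B&(z>.095)&(z<.112)&(hsv[...,1]<60),handle=B&(z>.125)&(z<.145)&(P[...,1]>.05),orange=B&(hsv[...,1]>200)&(hsv[...,0]<22)&(z>.06)&(z<.18)).items():
        k,l,s,c=cv2.connectedComponentsWithStats(m.astype('u1'))
        for i in range(1,k):
            if s[i,4]>12:
                q=P[l==i]; r=cv2.minAreaRect((q[:,:2]*1000).astype('f4'))
                print(n,name,s[i],'mean',q.mean(0).round(3),'z',np.percentile(q[:,2],[5,50,95]).round(3),'rect',np.round(r[0]),np.round(r[1]),round(r[2],1))
E
```

```text
top board [ 346  187   53   47 1277] mean [ 0.645 -0.228  0.222] z [0.216 0.222 0.229] rect [ 649. -225.] [109. 133.] 18.6
top lidtop [ 234  250   45   42 1344] mean [0.489 0.132 0.105] z [0.098 0.105 0.111] rect [488. 133.] [125. 118.] 81.4
top handle [249 283   9   5  37] mean [0.437 0.139 0.136] z [0.129 0.136 0.143] rect [438. 139.] [26. 13.] 88.3
top orange [373 229   4  11  35] mean [ 0.588 -0.236  0.156] z [0.141 0.158 0.168] rect [ 588. -236.] [28. 10.] 4.6
scene board [362 210  54  30 921] mean [ 0.638 -0.24   0.22 ] z [0.212 0.22  0.228] rect [ 649. -229.] [115. 131.] 19.6
scene lidtop [242 221  52  32 798] mean [0.488 0.121 0.102] z [0.097 0.102 0.106] rect [489. 131.] [138. 122.] 80.4
scene lidtop [402 253   8  13  31] mean [ 0.669 -0.281  0.103] z [0.096 0.104 0.11 ] rect [ 674. -279.] [57.  7.] 16.4
scene handle [249 230   8   8  37] mean [0.438 0.135 0.132] z [0.125 0.132 0.137] rect [439. 135.] [28. 14.] 80.6
scene orange [375 241  10  30 112] mean [ 0.591 -0.24   0.143] z [0.101 0.149 0.168] rect [ 602. -236.] [65. 13.] 19.1
```

Request:
send_rows(plan=[[[-1,0.2,-0.2,0.05,0.05],[-1,0.4,-0.4,0.1,0.1],[-1,0.6,-0.6,0.1,0.15],[-1,0.75,-0.8,0.1,0.18],[-1,0.9,-1,0.1,0.18],[-1,0.9,-1,0.1,0.18]]])

```text
t: 0.6
tool_pos: [0.3671, 0.3804, 0.255]
orientation: [-0.235, -3.133, 0.0]
force: [1.5, 0.6, -0.5]
opening: 0.093
gripper_force: 0.0
```

Request:
send_rows(plan=[[[-1,0,-0.2,0,0],[-1,0,-0.4,0,0],[-1,0,-0.6,0,0],[-1,0,-0.8,0,0],[-1,0,-1,0,0],[-1,0,-1.0,0,0],[-1,0,-1,0,0],[-1,0,-1,0,0]]])

```text
t: 1.27
tool_pos: [0.3664, 0.1822, 0.2553]
orientation: [0.238, 3.133, 0.001]
force: [0.6, 0.2, 0.1]
opening: 0.0927
gripper_force: 0.0
```

```bash
python3 - <<'E'
from h import *
p,d=grab('wrist','w1'); s=telemetry.read_state(); print(s['t'],s['tool_pos'],s['orientation'])
E
```

```text
1.3167 [0.36627617 0.18270528 0.25523349] [-2.35484051e-01 -3.13251629e+00 -6.02124586e-04]
```

View pics/w1.png

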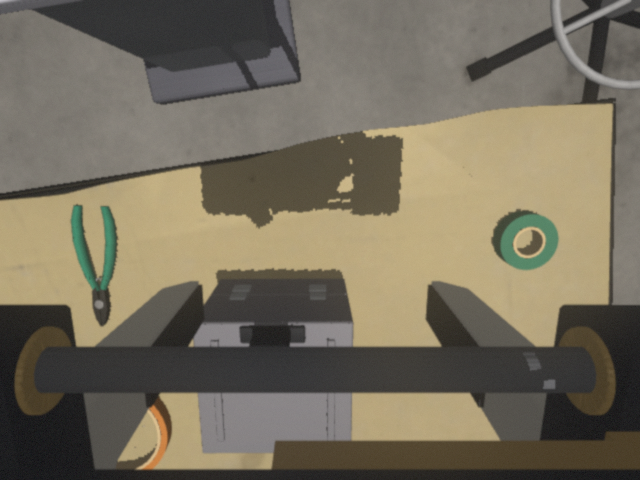

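The wrist view, whose upper side is the robot's side, shows the case at (275,380). The handle is at (272,335), partly behind the gripper's crossbar at row 370. Now I measure lid and handle from depth.

```bash
python3 - <<'E'
from h import *
p,d,P=pts('wrist','w1'); z=P[...,2]; B=np.zeros(d.shape,bool); B[270:460,190:365]=1; B[344:396]=0
for name,m in dict(lidtop=B&(z>.099)&(z<.109),handle=B&(z>.125)&(z<.15)).items():
    q=P[m]; r=cv2.minAreaRect((q[:,:2]*1000).astype('f4'))
    print(name,len(q),'z',np.percentile(q[:,2],[5,50,95]).round(4),'rect',np.round(r[0],1),np.round(r[1],1),round(r[2],1)); print(cv2.boxPoints(r).round())
# in case frame at yaw
R=lambda a:np.array([[np.cos(a),np.sin(a)],[-np.sin(a),np.cos(a)]])
for m,n in((B&(z>.099)&(z<.109),'lid'),(B&(z>.125)&(z<.15),'h')):
    q=P[m][:,:2]@R(np.radians(-8.5)).T; print(n,np.percentile(q,[.5,99.5],axis=0).round(4))
print([ (u,v,P[v,u].round(4)) for v in (335,340) for u in (245,272,300)])
E
```

```text
lidtop 10783 z [0.1033 0.1047 0.1075] rect [489.9 130.9] [124.2 118.3] 81.4
[[422.  78.]
 [539.  61.]
 [558. 184.]
 [441. 201.]]
handle 246 z [0.1254 0.13   0.1345] rect [434.9 139.3] [27.3  3. ] 80.9
[[431. 126.]
 [434. 126.]
 [439. 153.]
 [436. 153.]]
lid [[0.4065 0.1411]
 [0.5231 0.2631]]
h [[0.4083 0.189 ]
 [0.4111 0.2156]]
[(245, 335, array([0.4379, 0.1181, 0.1081])), (272, 335, array([0.4344, 0.141 , 0.1222])), (300, 335, array([0.4446, 0.1594, 0.1076])), (245, 340, array([0.442 , 0.1174, 0.1082])), (272, 340, array([0.434 , 0.1419, 0.1309])), (300, 340, array([0.4484, 0.1588, 0.1082]))]
```

Request:
send_rows(plan=[[[-1,0.2,-0.12,-0.1,0],[-1,0.365,-0.22,-0.2,0],[-1,0.365,-0.22,-0.35,0],[-1,0.365,-0.22,-0.5,0],[-1,0.365,-0.22,-0.6,0],[-1,0.365,-0.22,-0.63,0],[-1,0.365,-0.22,-0.63,0],[1,0.365,-0.22,-0.63,0],[1,0.365,-0.22,-0.63,0],[1,0.365,-0.22,-0.63,0],[1,0.365,-0.22,-0.63,0],[1,0.365,-0.22,-0.63,0],[1,0.365,-0.22,-0.63,0],[1,0.365,-0.22,-0.63,0],[1,0.365,-0.22,-0.63,0]]], force=15)

```text
t: 2.57
tool_pos: [0.4394, 0.138, 0.1295]
orientation: [0.236, 3.132, 0.0]
force: [-0.1, 0.7, 0.9]
opening: 0.0443
gripper_force: 0.0
```

```bash
python3 - <<'E'
import numpy as np
a=np.radians(-8.6); x0,z0=-.110,.083
for t in range(0,103,6):
    c,s=np.cos(np.radians(t)),np.sin(np.radians(t)); dx=x0*c+z0*s-x0; dz=-x0*s+z0*c-z0
    print(t,np.round(np.array([dx*np.cos(a),dx*np.sin(a),dz])/.2,3))
E
```

```text
0 [ 0. -0.  0.]
6 [ 0.046 -0.007  0.055]
12 [ 0.097 -0.015  0.105]
18 [ 0.153 -0.023  0.15 ]
24 [ 0.214 -0.032  0.188]
30 [ 0.278 -0.042  0.219]
36 [ 0.345 -0.052  0.244]
42 [ 0.414 -0.063  0.261]
48 [ 0.485 -0.073  0.271]
54 [ 0.556 -0.084  0.274]
60 [ 0.627 -0.095  0.269]
66 [ 0.697 -0.105  0.256]
72 [ 0.766 -0.116  0.236]
78 [ 0.832 -0.126  0.209]
84 [ 0.895 -0.135  0.175]
90 [ 0.954 -0.144  0.135]
96 [ 1.009 -0.153  0.089]
102 [ 1.058 -0.16   0.037]
```

Request:
send_rows(plan=[[[1,0,0,0,0],[1,0,0,0,0],[1,0,0,0,0],[1,0,0,0,0],[1,0,0,0,0],[1,0,0,0,0],[1,0.022,-0.003,0.028,0],[1,0.046,-0.007,0.055,0],[1,0.071,-0.011,0.081,0],[1,0.097,-0.015,0.105,0],[1,0.153,-0.023,0.15,0],[1,0.214,-0.032,0.188,0],[1,0.278,-0.042,0.219,0],[1,0.345,-0.052,0.244,0],[1,0.414,-0.063,0.261,0],[1,0.485,-0.073,0.271,0],[1,0.485,-0.073,0.271,0]]], force=15)

```text
t: 3.98
tool_pos: [0.5392, 0.1234, 0.1849]
orientation: [0.236, 3.13, 0.002]
force: [1.2, 4.1, 1.9]
opening: 0.0282
gripper_force: 15.0
```

Request:
send_rows(plan=[[[1,0.071,-0.011,0.003,0],[1,0.142,-0.022,-0.002,0],[1,0.212,-0.032,-0.015,0],[1,0.281,-0.043,-0.035,0],[1,0.347,-0.053,-0.062,0],[1,0.41,-0.062,-0.096,0],[1,0.469,-0.071,-0.136,0],[1,0.524,-0.08,-0.182,0],[1,0.55,-0.084,-0.208,0],[1,0.573,-0.087,-0.234,0],[1,0.573,-0.087,-0.234,0],[-1,0.573,-0.087,-0.234,0],[-1,0.573,-0.087,-0.234,0],[-1,0.573,-0.087,-0.234,0],[-1,0.573,-0.087,-0.234,0],[-1,0.573,-0.087,-0.234,0],[-1,0.573,-0.087,-0.1,0],[-1,0.573,-0.087,0.05,0],[-1,0.573,-0.087,0.25,0],[-1,0.573,-0.087,0.45,0]]])

```text
t: 5.65
tool_pos: [0.6499, 0.1058, 0.2739]
orientation: [-0.236, -3.13, 0.001]
force: [1.1, 0.9, 0.1]
opening: 0.0833
gripper_force: 0.0
```

```bash
python3 - <<'E'
from h import *
for n in('scene',):
    p,d=grab(n,n+'1')
p,d,P=pts('scene','scene1'); z=P[...,2]
B=np.zeros(d.shape,bool);B[180:310,220:345]=1
c=np.array([.4899,.1309]);a=np.radians(-8.6);R=np.array([[np.cos(a),np.sin(a)],[-np.sin(a),np.cos(a)]])
L=(P[...,:2]-c)@R.T
m=B&(abs(L[...,1])<.062)&(L[...,0]>.03)&(L[...,0]<.2)&(z>.06)&(z<.165)
for lo in np.arange(.06,.165,.015):
    k=m&(z>lo)&(z<lo+.015); print(round(lo,3),k.sum(),np.percentile(L[k][:,0],[5,50]).round(3) if k.sum() else 0)
cv2.imwrite('pics/crop1.png',cv2.resize(p[190:330,200:450],None,fx=3,fy=3))
E
```

```text
0.06 122 [0.07  0.109]
0.075 125 [0.074 0.115]
0.09 123 [0.078 0.119]
0.105 79 [0.081 0.103]
0.12 86 [0.087 0.118]
0.135 197 [0.092 0.127]
0.15 119 [0.089 0.097]
0.165 0 0
```

View pics/crop1.png

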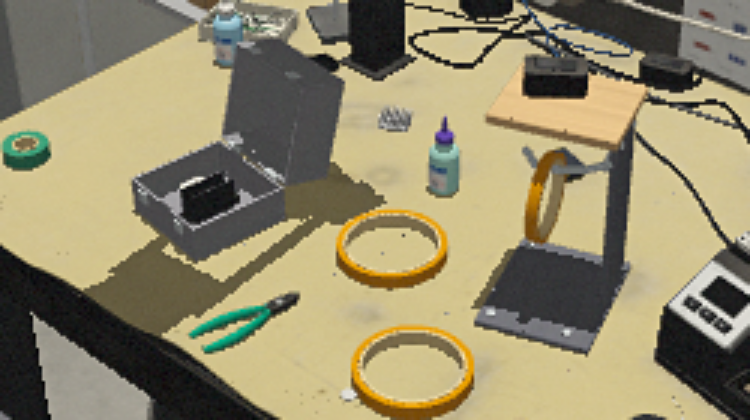

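The crop shows the lid leaning back open at (285,110) and the slot's dividers at (210,195). The roll hangs at (547,195) and a black box sits on the board at (555,75). Now I move in front of the riser for a wrist view.

Request:
send_rows(plan=[[[-1,-0.15,-0.05,0,0.1],[-1,-0.3,-0.2,0,0.2],[-1,-0.45,-0.35,0,0.3],[-1,-0.55,-0.55,0,0.4],[-1,-0.55,-0.75,0,0.45],[-1,-0.55,-0.95,0,0.45],[-1,-0.55,-0.95,0,0.45]]])

```text
t: 6.28
tool_pos: [0.54, -0.0905, 0.2737]
orientation: [0.494, -3.103, 0.005]
force: [0.4, -0.7, 0.6]
opening: 0.0926
gripper_force: 0.0
```

Request:
send_rows(plan=[[[-1,0,-0.2,-0.03,0],[-1,0,-0.4,-0.06,0],[-1,0,-0.6,-0.1,0],[-1,0,-0.75,-0.1,0],[-1,0,-0.84,-0.1,0],[-1,0,-0.84,-0.1,0],[-1,0,-0.84,-0.1,0]]])

```text
t: 6.87
tool_pos: [0.5406, -0.2526, 0.2532]
orientation: [0.498, -3.101, -0.001]
force: [-0.3, 0.5, 0.7]
opening: 0.0929
gripper_force: 0.0
```

```bash
python3 - <<'E'
from h import *
p,d=grab('wrist','w2'); s=telemetry.read_state(); print(s['t'],s['tool_pos'],s['orientation'])
p,d,P=pts('top','top0'); z=P[...,2]; B=np.zeros(d.shape,bool);B[180:240,340:405]=1
q=P[B&(z>.235)&(z<.3)]; a=np.radians(18.6); R=np.array([[np.cos(a),np.sin(a)],[-np.sin(a),np.cos(a)]])
L=(q[:,:2]-[.618,-.227])@R.T; print('box',len(L),np.percentile(L,[2,98],axis=0).round(3),np.percentile(q[:,2],[50,98]))
E
```

```text
6.9167 [ 0.54089272 -0.25154377  0.2533069 ] [ 5.00670206e-01 -3.10130953e+00 -8.94775576e-04]
box 262 [[ 0.023 -0.019]
 [ 0.066  0.041]] [0.24839555 0.25632933]
```

View pics/w2.png

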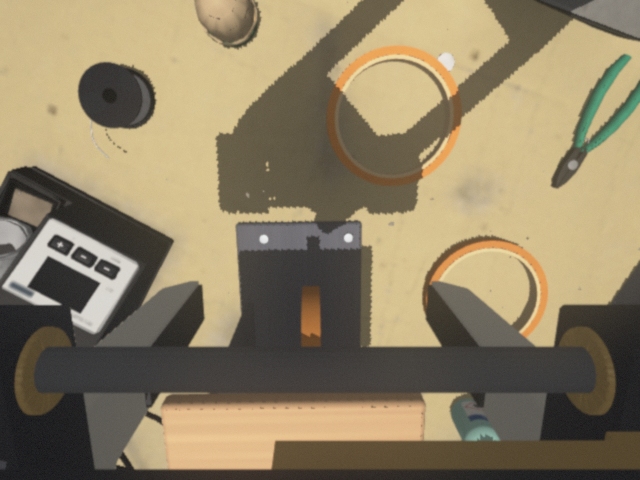

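The wrist view shows the hanging roll's front rim at (311,317), the base plate's front edge at row 222 and the board's front edge at row 400. Now I measure them.

```bash
python3 - <<'E'
from h import *
p,d,P=pts('wrist','w2'); z=P[...,2]; hsv=cv2.cvtColor(p,cv2.COLOR_BGR2HSV)
B=np.zeros(d.shape,bool);B[270:345,290:335]=1
m=B&(hsv[...,1]>150)&(z>.05)&(z<.2); q=P[m]; print(len(q),q[:,2].min(),q[:,2].max())
for lo in np.arange(.08,.18,.01):
    k=q[(q[:,2]>lo)&(q[:,2]<lo+.01)]
    if len(k)>5: print(round(lo,2),len(k),k.mean(0).round(4),k[:,:2].min(0).round(4),k[:,:2].max(0).round(4))
r=cv2.minAreaRect((q[:,:2]*1000).astype('f4')); print('roll rect',r)
B[:]=0;B[392:440,150:440]=1
q2=P[B&(z>.212)&(z<.232)]; e=[]
for u in range(175,416,10):
    col=[v for v in range(392,440) if .215<z[v,u]<.23]
    if col:e.append(P[col[0],u])
e=np.array(e); f=np.polyfit(e[:,1],e[:,0],1); print('board edge yaw',-np.degrees(np.arctan(f[0])),'z',np.median(q2[:,2]),e[[0,-1]].round(4)); 
r=cv2.minAreaRect((q2[:,:2]*1000).astype('f4')); print('board',r,cv2.boxPoints(r).round())
B[:]=0;B[210:345,225:375]=1
q3=P[B&(z>.003)&(z<.014)&(hsv[...,1]<90)]; e=[]
for u in range(243,356,8):
    col=[v for v in range(210,250) if .004<z[v,u]<.016 and hsv[v,u,1]<70]
    if col:e.append(P[col[0],u])
e=np.array(e); f=np.polyfit(e[:,1],e[:,0],1); print('base edge yaw',-np.degrees(np.arctan(f[0])),e[[0,-1]].round(4))
E
```

```text
744 0.12976801486570744 0.16407532105290218
0.13 74 [ 0.5786 -0.2429  0.1371] [ 0.5757 -0.2475] [ 0.5805 -0.2378]
0.14 221 [ 0.5817 -0.2417  0.1454] [ 0.5779 -0.2476] [ 0.5865 -0.2358]
0.15 355 [ 0.5881 -0.2394  0.1553] [ 0.582  -0.2461] [ 0.5946 -0.2328]
0.16 93 [ 0.5943 -0.2375  0.1617] [ 0.5895 -0.2424] [ 0.5983 -0.2324]
roll rect ((587.041259765625, -239.7152862548828), (20.846797943115234, 11.116421699523926), 19.679719924926758)
board edge yaw 18.988976964518994 z 0.22229902403528773 [[ 0.6185 -0.2999  0.2157]
 [ 0.5799 -0.1867  0.2153]]
board ((608.7327880859375, -240.65963745117188), (24.14885902404785, 129.9790802001953), 17.207515716552734) [[ 578. -182.]
 [ 616. -306.]
 [ 639. -299.]
 [ 601. -175.]]
base edge yaw 19.2160901427126 [[ 0.5752 -0.3124  0.0069]
 [ 0.5405 -0.212   0.0055]]
```

Request:
send_rows(plan=[[[-1,0.1,0.025,-0.05,0.01],[-1,0.217,0.052,-0.1,0.01],[-1,0.217,0.052,-0.2,0.01],[-1,0.217,0.052,-0.3,0.01],[-1,0.217,0.052,-0.4,0.01],[-1,0.217,0.052,-0.44,0.01],[-1,0.217,0.052,-0.44,0.01],[-1,0.217,0.052,-0.44,0.01]]])

```text
t: 7.58
tool_pos: [0.5845, -0.2405, 0.1659]
orientation: [0.52, -3.098, -0.0]
force: [-1.4, -0.2, 0.5]
opening: 0.0934
gripper_force: 0.0
```

```bash
python3 - <<'E'
from h import *
s=telemetry.read_state(); print(s['t'],s['tool_pos'],s['orientation'],s['force'])
p,d=grab('scene','scene2'); cv2.imwrite('pics/crop2.png',cv2.resize(p[170:310,320:470],None,fx=4,fy=4))
E
```

```text
7.5833 [ 0.5844629  -0.24050413  0.16590243] [ 5.19861689e-01 -3.09810745e+00 -4.03858990e-04] [-1.36697436 -0.16242239  0.48560557]
```

View pics/crop2.png

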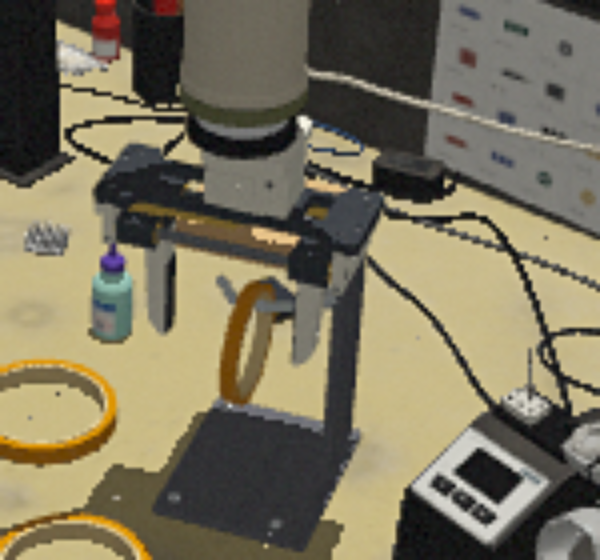

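The gripper straddles the roll's rim, with its body above the board and the fingers in front of the board's edge. Down a little and close.

Request:
send_rows(plan=[[[-1,0,0,-0.02,0],[-1,0,0,-0.035,0],[1,0,0,-0.035,0],[1,0,0,-0.035,0],[1,0,0,-0.035,0],[1,0,0,-0.035,0],[1,0,0,-0.035,0],[1,0,0,-0.035,0],[1,0,0,-0.035,0],[1,0,0,-0.035,0],[1,0,0,-0.035,0],[1,0,0,-0.035,0],[1,0,0,-0.035,0],[1,0,0,-0.035,0],[1,0,0,-0.035,0],[1,0,0,-0.035,0],[1,0,0,-0.035,0],[1,0,0,-0.035,0]]], force=25)

```text
t: 9.13
tool_pos: [0.5844, -0.2415, 0.1585]
orientation: [-0.518, 3.099, -0.0]
force: [0.8, -0.1, 0.4]
opening: 0.0112
gripper_force: 25.0
```

Request:
send_rows(plan=[[[1,0,0,0.03,0],[1,0,0,0.07,0],[1,0,0,0.1,0],[1,0,0,0.13,0],[1,0,0,0.13,0],[1,0,0,0.13,0],[1,-0.017,0.05,0.13,0],[1,-0.035,0.1,0.13,0],[1,-0.052,0.15,0.13,0],[1,-0.07,0.2,0.13,0],[1,-0.087,0.25,0.13,0],[1,-0.104,0.3,0.13,0],[1,-0.121,0.35,0.13,0],[1,-0.138,0.4,0.13,0],[1,-0.138,0.4,0.13,0],[1,-0.138,0.4,0.13,0],[1,-0.138,0.4,0.13,0],[1,-0.138,0.4,0.13,0]]])

```text
t: 10.63
tool_pos: [0.5569, -0.162, 0.1846]
orientation: [-0.518, 3.098, -0.0]
force: [-0.1, -0.3, -0.7]
opening: 0.0114
gripper_force: 25.0
```

```bash
python3 - <<'E'
from h import *
s=telemetry.read_state(); print(s['t'],s['tool_pos'],s['opening'],s['gripper_force'])
p,d=grab('scene','scene3'); cv2.imwrite('pics/crop3.png',cv2.resize(p[170:320,230:430],None,fx=4,fy=4))
p,d,P=pts('scene','scene3'); hsv=cv2.cvtColor(p,cv2.COLOR_BGR2HSV); z=P[...,2]
q=P[(hsv[...,1]>180)&(hsv[...,0]<22)&(z>.08)&(z<.21)&(P[...,0]>.5)&(P[...,0]<.7)&(abs(P[...,1]+.17)<.1)]; print(len(q),q.min(0),q.max(0),q.mean(0))
E
```

```text
10.6333 [ 0.55688063 -0.16198518  0.18458138] 0.011441138111405375 24.995214538648725
84 [ 0.54493613 -0.17273326  0.10719983] [ 0.63481652 -0.13907933  0.19236839] [ 0.56030315 -0.16226573  0.15438684]
```

View pics/crop3.png

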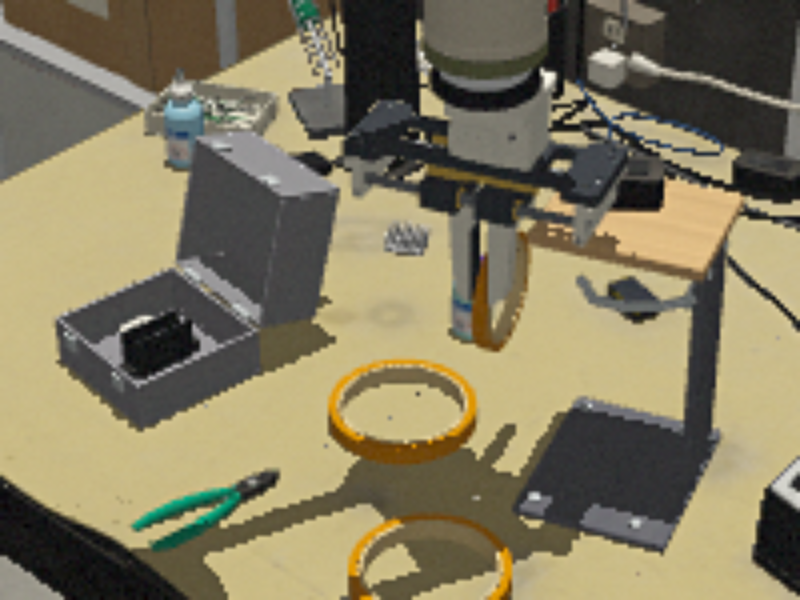

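The roll is held upright in the fingers, clear of the hook tip at (580,285), and the lid is still open. Raise, turn and carry it to above the case, then measure the slot.

Request:
send_rows(plan=[[[1,0,0,0.12,0],[1,-0.02,0.0,0.25,0],[1,-0.05,0.05,0.37,-0.03],[1,-0.08,0.15,0.45,-0.08],[1,-0.11,0.28,0.52,-0.14],[1,-0.14,0.42,0.53,-0.2],[1,-0.17,0.57,0.53,-0.27],[1,-0.2,0.72,0.53,-0.34],[1,-0.22,0.87,0.53,-0.4],[1,-0.23,1,0.53,-0.46],[1,-0.23,1,0.53,-0.46]]])

```text
t: 11.6
tool_pos: [0.5104, 0.0421, 0.2908]
orientation: [0.237, 3.132, 0.003]
force: [-0.1, 0.6, -0.1]
opening: 0.0113
gripper_force: 25.0
```

Request:
send_rows(plan=[[[1,0,0.12,0,0],[1,0,0.26,0,0],[1,0,0.38,0,0],[1,0,0.45,0,0],[1,0,0.45,0,0],[1,0,0.45,0,0],[1,0,0.45,0,0]]])

```text
t: 12.18
tool_pos: [0.511, 0.1275, 0.2904]
orientation: [-0.236, -3.133, 0.001]
force: [-0.3, 0.6, -1.1]
opening: 0.0116
gripper_force: 25.0
```

```bash
python3 - <<'E'
from h import *
p,d=grab('wrist','w3'); s=telemetry.read_state(); print(s['t'],s['tool_pos'],s['orientation'],s['opening'])
E
```

```text
12.2333 [0.51099476 0.12730803 0.29046168] [-2.37284626e-01 -3.13258710e+00  7.21187193e-04] 0.0113726210989602
```

View pics/w3.png

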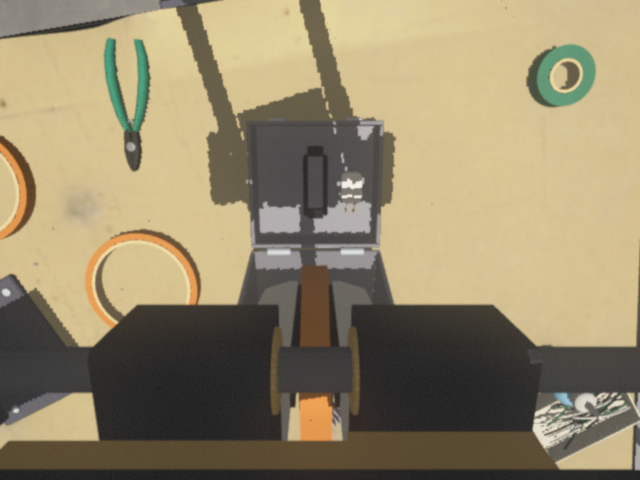

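The wrist view shows the open case with the slot at (315,182), the dividers at columns 303-327, and the held roll at (314,285). Now I measure the slot and the roll in the grip.

```bash
python3 - <<'E'
from h import *
p,d,P=pts('wrist','w3'); z=P[...,2]; hsv=cv2.cvtColor(p,cv2.COLOR_BGR2HSV)
def box(a,b,c,e):
    B=np.zeros(d.shape,bool);B[a:b,c:e]=1; return B
q=P[box(140,225,290,340)&(z>.034)&(z<.046)]; r=cv2.minAreaRect((q[:,:2]*1000).astype('f4')); print('dividers',len(q),np.median(q[:,2]),r)
a=np.radians(-8.6); R=np.array([[np.cos(a),np.sin(a)],[-np.sin(a),np.cos(a)]]); c=np.array([.4899,.1309])
L=(q[:,:2]-c)@R.T; print('in case frame',np.percentile(L,[1,50,99],axis=0).round(4))
s=L[abs(L[:,0])<.025]; print(np.histogram(s[:,1],np.arange(-.016,.017,.002)))
q=P[box(110,262,235,395)&(z>.038)&(z<.05)]; r=cv2.minAreaRect((q[:,:2]*1000).astype('f4')); print('rim',len(q),r)
m=box(262,306,290,340)&(hsv[...,1]>120)&(z>.15); q=P[m]; r=cv2.minAreaRect((q[:,:2]*1000).astype('f4')); print('roll',len(q),r)
L=(q[:,:2]-c)@R.T
for lo in np.arange(.2,.32,.01):
    k=(q[:,2]>lo)&(q[:,2]<lo+.01)
    if k.sum()>5: print(round(lo,2),k.sum(),L[k].mean(0).round(4),q[k,2].mean().round(4),np.ptp(L[k][:,1]).round(4))
t=np.array([.5110,.1273]); print('TCP in case',R@(t-c))
E
```

```text
dividers 531 0.04109404475665074 ((490.8563537597656, 131.22877502441406), (22.69126319885254, 55.377197265625), 80.917724609375)
in case frame [[-0.0266 -0.011 ]
 [ 0.0006  0.0078]
 [ 0.028   0.0116]]
(array([  0,   0,  64, 125,  36,   0,   0,   0,   0,   0,   0,  54, 107,
        96,   0,   0]), array([-0.016, -0.014, -0.012, -0.01 , -0.008, -0.006, -0.004, -0.002,
        0.   ,  0.002,  0.004,  0.006,  0.008,  0.01 ,  0.012,  0.014,
        0.016]))
rim 4628 ((496.2093505859375, 129.98028564453125), (124.40597534179688, 133.4932861328125), 81.29261016845703)
roll 996 ((477.4906311035156, 131.5428466796875), (11.162859916687012, 66.76289367675781), 84.02362060546875)
0.25 129 [ 0.0135 -0.    ] 0.256 0.0104
0.26 300 [0.0144 0.    ] 0.2656 0.0111
0.27 496 [0.0176 0.0002] 0.2754 0.0111
0.28 67 [0.0199 0.0007] 0.2807 0.0108
TCP in case [ 0.02140109 -0.00040433]
```

Request:
send_rows(plan=[[[1,-0.1,0.015,0,0],[1,-0.2,0.03,0,0],[1,-0.29,0.045,0,0],[1,-0.29,0.045,0,0],[1,-0.29,0.045,-0.15,0],[1,-0.29,0.045,-0.3,0],[1,-0.29,0.045,-0.45,0],[1,-0.29,0.045,-0.6,0],[1,-0.29,0.045,-0.7,0],[1,-0.29,0.045,-0.77,0],[1,-0.29,0.045,-0.77,0],[1,-0.29,0.045,-0.77,0],[1,-0.29,0.045,-0.77,0]]])

```text
t: 13.32
tool_pos: [0.4538, 0.1371, 0.1378]
orientation: [0.237, 3.131, 0.001]
force: [0.3, 0.5, 0.4]
opening: 0.011
gripper_force: 25.0
```

```bash
python3 - <<'E'
from h import *
p,d=grab('wrist','w4'); s=telemetry.read_state(); print(s['t'],s['tool_pos'],s['orientation'],s['force'],s['opening'])
p,d,P=pts('wrist','w4'); z=P[...,2]; hsv=cv2.cvtColor(p,cv2.COLOR_BGR2HSV)
a=np.radians(-8.7); R=np.array([[np.cos(a),np.sin(a)],[-np.sin(a),np.cos(a)]]); c=np.array([.4899,.1309])
L=(P[...,:2]-c)@R.T
m=(hsv[...,1]>120)&(hsv[...,0]<25)&(z>.06)&(z<.15)&(abs(L[...,1])<.02)&(abs(L[...,0])<.06); m[306:]=0
print('roll',m.sum(),[(round(lo,2),L[k].mean(0).round(4),z[k].mean().round(4)) for lo in np.arange(.05,.15,.01) for k in [m&(z>lo)&(z<lo+.01)] if k.sum()>5])
m=(z>.034)&(z<.046)&(abs(L[...,1])<.014)&(abs(L[...,0])<.03); k=L[m]; print('div',len(k), k[k[:,1]<0].mean(0) if len(k) else 0, k[k[:,1]>0].mean(0) if len(k) else 0)
print('TCP',R@(s['tool_pos'][:2]-c))
E
```

```text
13.3667 [0.45406638 0.13728    0.13821553] [2.36567711e-01 3.13011296e+00 9.09063559e-04] [ 0.46768954  0.2037729  -0.11177901] 0.011276210744298415
roll 1016 [(np.float64(0.09), array([-0.0441,  0.0015]), np.float64(0.0985)), (np.float64(0.1), array([-0.0444,  0.001 ]), np.float64(0.1057)), (np.float64(0.11), array([-0.043,  0.001]), np.float64(0.1153)), (np.float64(0.12), array([-0.0396,  0.0012]), np.float64(0.1245))]
div 209 [-0.02247073 -0.00919353] [-0.02253478  0.01010158]
TCP [-0.03638635  0.00088636]
```

Request:
send_rows(plan=[[[1,-0.005,-0.004,0,0],[1,-0.005,-0.004,-0.04,0],[1,-0.005,-0.004,-0.08,0],[1,-0.005,-0.004,-0.11,0],[1,-0.005,-0.004,-0.14,0],[1,-0.005,-0.004,-0.17,0],[1,-0.005,-0.004,-0.2,0],[1,-0.005,-0.004,-0.22,0],[1,-0.005,-0.004,-0.22,0],[1,-0.005,-0.004,-0.22,0]]])

```text
t: 14.2
tool_pos: [0.4515, 0.1366, 0.0922]
orientation: [-0.236, -3.132, 0.0]
force: [-0.0, -0.0, -0.6]
opening: 0.0113
gripper_force: 25.0
```

```bash
python3 - <<'E'
from h import *
s=telemetry.read_state(); print(s['t'],s['tool_pos'],s['force'],s['wrist_torque'],s['opening'])
p,d=grab('wrist','w5')
p,d,P=pts('wrist','w5'); z=P[...,2]; hsv=cv2.cvtColor(p,cv2.COLOR_BGR2HSV)
a=np.radians(-8.7); R=np.array([[np.cos(a),np.sin(a)],[-np.sin(a),np.cos(a)]]); c=np.array([.4899,.1309])
L=(P[...,:2]-c)@R.T
m=(hsv[...,1]>120)&(hsv[...,0]<25)&(z>.03)&(z<.15)&(abs(L[...,1])<.02)&(abs(L[...,0])<.06); m[306:]=0
print('roll',m.sum(),[(L[k].mean(0).round(4),z[k].mean().round(4)) for lo in np.arange(.03,.15,.01) for k in [m&(z>lo)&(z<lo+.01)] if k.sum()>5])
p,d=grab('scene','scene5'); cv2.imwrite('pics/crop5.png',cv2.resize(p[180:290,230:340],None,fx=5,fy=5))
E
```

```text
14.2 [0.45152003 0.13664706 0.09219079] [-0.00769596 -0.01196111 -0.57337017] [ 0.07012492 -0.01729053  0.00800533] 0.011335946273356587
roll 1077 [(array([-0.0459, -0.0013]), np.float64(0.0496)), (array([-0.0466,  0.0003]), np.float64(0.0558)), (array([-0.0461,  0.0003]), np.float64(0.0655)), (array([-0.0434,  0.0003]), np.float64(0.0754)), (array([-0.0407,  0.0004]), np.float64(0.0815))]
```

View pics/crop5.png

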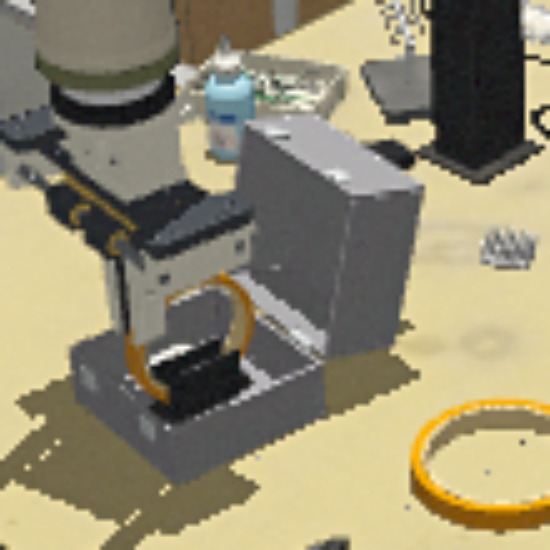

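The roll is between the dividers with the lid open behind it. Lower the last 7 mm.

Request:
send_rows(plan=[[[1,0.005,0,-0.015,0],[1,0.005,0,-0.025,0],[1,0.005,0,-0.033,0],[1,0.005,0,-0.033,0],[1,0.005,0,-0.033,0]]])

```text
t: 14.72
tool_pos: [0.4527, 0.1367, 0.0858]
orientation: [-0.236, -3.133, 0.0]
force: [0.4, -0.5, 0.2]
opening: 0.0111
gripper_force: 25.0
```

Request:
send_rows(plan=[[[1,0,0,-0.004,0],[1,0,0,-0.004,0],[1,0,0,-0.004,0],[-1,0,0,-0.004,0],[-1,0,0,-0.004,0],[-1,0,0,-0.004,0],[-1,0,0,-0.004,0],[-1,0,0,-0.004,0],[-1,0,0,-0.004,0],[-1,0,0,-0.004,0],[-1,0,0,0.1,0],[-1,0,0,0.25,0],[-1,0,0,0.4,0],[-1,0,0,0.55,0],[-1,0,0,0.7,0],[-1,0,0,0.8,0],[-1,0,0,0.8,0],[-1,0,0,0.8,0]]])

```text
t: 16.22
tool_pos: [0.4536, 0.1369, 0.2473]
orientation: [0.236, 3.13, 0.001]
force: [-0.4, 0.5, -1.6]
opening: 0.0932
gripper_force: 0.0
```

```bash
python3 - <<'E'
from h import *
s=telemetry.read_state(); print(s['t'],s['tool_pos'],s['force'],s['opening'])
p,d=grab('wrist','w6'); grab('scene','scene6')
c=np.array([.4899,.1309]);a=np.radians(-8.7); R=np.array([[np.cos(a),np.sin(a)],[-np.sin(a),np.cos(a)]])
for n,f in(('wrist','w6'),('scene','scene6')):
    p,d,P=pts(n,f); z=P[...,2]; hsv=cv2.cvtColor(p,cv2.COLOR_BGR2HSV); L=(P[...,:2]-c)@R.T
    m=(hsv[...,1]>120)&(hsv[...,0]<25)&(z>.02)&(z<.13)&(abs(L[...,1])<.02)&(abs(L[...,0])<.06)
    if n=='wrist': m[345:]=0
    q=L[m]; r=cv2.minAreaRect((q*1000).astype('f4')); print(n,m.sum(),r,'z',np.percentile(z[m],[1,99]))
    print([(L[k].mean(0).round(4),z[k].mean().round(4)) for lo in np.arange(.03,.12,.01) for k in [m&(z>lo)&(z<lo+.01)] if k.sum()>5])
p=np.load('w6.npz')['p']; q=np.load('scene6.npz')['p'][180:290,230:340]
cv2.imwrite('pics/end.png',np.hstack([cv2.resize(p,(480,360)),cv2.resize(q,(320,360))]))
E
```

```text
16.2167 [0.45360311 0.13686988 0.24732258] [-0.43947312  0.51383313 -1.600486  ] 0.09318594466703739
wrist 1417 ((5.533618927001953, 1.7342753410339355), (101.5634536743164, 13.331829071044922), 0.6878373622894287) z [0.04096918 0.09859437]
[(array([0.0121, 0.0084]), np.float64(0.0414)), (array([-0.0448,  0.0004]), np.float64(0.0567)), (array([-0.043 ,  0.0005]), np.float64(0.0656)), (array([-0.0179,  0.0007]), np.float64(0.0757)), (array([-0.001 ,  0.0012]), np.float64(0.0862)), (array([-0.002,  0.001]), np.float64(0.0952))]
scene 147 ((0.15669631958007812, 0.527705192565918), (24.312320709228516, 92.18245697021484), 88.46538543701172) z [0.02229189 0.09726108]
[(array([ 0.0122, -0.0032]), np.float64(0.0364)), (array([-0.0196, -0.0028]), np.float64(0.0448)), (array([-0.0164, -0.0043]), np.float64(0.0555)), (array([-0.0183, -0.0032]), np.float64(0.0654)), (array([-0.0196, -0.0038]), np.float64(0.0752)), (array([-0.0075, -0.0017]), np.float64(0.0865)), (array([-0.0015, -0.0021]), np.float64(0.0933))]
```

View pics/end.png

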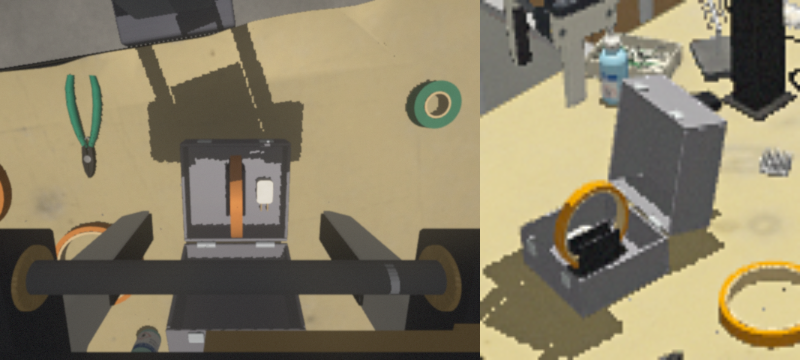

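The roll stands upright in the slot. Its top is at about 97 mm, so its centre is about 46 mm above the floor, and it is within about 1 mm of the slot's middle. The lid is open and the gripper is clear.

```bash
python3 -c "
from plant import order; print(order.close_job())"
```

```text
the job is handed in; nothing more can be done
None
```

The lid rests open on its stop, the roll stands released and fully home in the slot, and the job is handed in at about 16 s of simulated time; no verdict came back.

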